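# Seat the row of capacitors along a circuit board

### The arm

A 6-joint arm with a two-finger parallel gripper is mounted at the origin on the work surface. World frame = base frame: x ahead of the robot, y to its left, z up, the work surface at z = 0. Lengths are in m, angles in degrees, forces in N, time in s.
With the tool pointing down it reaches from about 0.4 to 0.825 m from the base axis. Payload 7 kg.
Tool frame: the origin (TCP) lies midway between the tips of the shut fingers; the grasp point (between the pads) lies 19 mm behind it; z points along the fingers, y is the line along which they close (so a half turn about z gives the same grasp; the last joint's range is limited). The gripper opens to 88 mm and grips with 3 to 60 N. Pads are 19 mm wide; open, the fingers measure 130 mm over their backs; the gripper's body (78 mm by 193 mm) begins 47 mm behind the grasp point.
Start: joints at [87.84, 20.546, 0.682, 0, -70.136, -16.507], TCP at [0.216, 0.639, 0.227] pointing down, gripper open.
Joint ranges: [-176.03, 176.03], [-82.01, 121.73], [-58.28, 71.71], [-173.87, 95.51], [-174.79, -0.11], [-173.66, 173.66]. Speed limits (degrees/s): [136.94, 136.94, 172.46, 180, 180, 180].

### API

Orientations are given as a 3x3 rotation matrix whose columns are the frame's x, y, z axes.
In Python, from rig import robot gives the robot as it stands. Calls block until the motion is done:
- robot.goto(position, orientation): joint-space move of the TCP to a pose.
- robot.servo_line(position, ori=None, speed=0.15): straight line of the TCP; ori=None keeps the orientation; speed is the mean speed in m/s.
- robot.movej(angles): joint-space move.
- robot.move_gripper(opening): opening from 0.0 (shut) to 1.0 (fully open); the grip force is fixed at half the most; returns when the fingers have stopped.
- robot.dwell(seconds).
- robot.ik(position, orientation): joint angles nearest the present ones, or None.
- robot.grab_frame(name): name is "side" or "top"; returns (picture, depth): 480x640x3 uint8, red, green, blue; 480x640 float32, m along the optical axis (not along the pixel's ray), 0 where there is no reading.
- robot.camera_info(name): a dict with "vfov" (degrees; the focal length in pixels is half the picture's height over the tangent of half this angle, whatever the lens; pixels are square), "cx", "cy" (the principal point, pixels), "k1" (the pictures are not rectified: a ray, as slopes to the right and down, at radius r is drawn at 1 + k1 r^2 times it, then the intrinsics apply), "view" (4x4, takes a point from world to camera coordinates). Camera axes: x right, y down, z forward; pixel columns grow to the right and rows downward; lengths in m; the calibration is good to about 2 mm. A picture is of the moment at which its call begins. camera_info takes no time and is no camera call.
A pose or a line that the arm cannot do raises robot.Unreachable and nothing moves.
- robot.job_done(): hands the job in; it is judged then, once.
Readings, each from a call of its own:
- robot.read_t(): time.
- robot.read_qpos(): joint angles.
- robot.read_qvel(): joint speeds.
- robot.read_effort(): joint torques, N m.
- robot.read_position(): TCP position.
- robot.read_tcp_rot(): TCP orientation.
- robot.read_force(): force on the tool from outside, world axes, zero at the start.
- robot.read_ft_torque(): the same for the moment, N m.
- robot.read_grip_width(): opening from 0.0 (shut) to 1.0 (fully open).
- robot.read_finger_force(): force on a finger pad.
Only numpy, scipy, OpenCV 4.12 (cv2) and the standard library are available. Lean on these libraries where they do the work, as an engineer would, in place of code of your own. Each camera call takes 0.05 s, during which the arm holds its last target. There are 200 camera calls.

### The job

One of the two circuit boards has a row of five tall capacitors still standing a few millimetres proud on their leads. Go along that row with a fingertip, starting at the end with the grey screw terminal block and taking the capacitors one after another, pressing each gently down until it sits fully home on the board. Do not lift anything, do not shift the board, and leave the bare board, the spool and the screwdriver where they are.

Things in the scene. Friction and masses are not known exactly. Their poses are not given: they have to be found in the camera images.
- board: board to work on: green, 95 x 200 x 2 mm, loose, on four 10 mm spacers on a 3 mm cardboard sheet. Origin: centre of the outline, at the spacers' feet; upper face 12 mm above. y axis along the length to the end with the grey screw terminal block (58 x 10 mm, 11 mm tall); z up. Five tall capacitors in a row along y at x = +10 mm; four low coils (11 mm tall) at x = -30 mm. Either side, any yaw
- bare_board: the next board, like the first but with printed rings where the tall capacitors will go; loose, origin and axes as for the first board
- spool: grey plastic spool standing upright, 56 mm across, 40 mm tall, loose; origin at the centre of its underside
- screwdriver: screwdriver, 160 mm long, lying on the cardboard beyond the boards, loose; origin about mid length on its underside, x axis along it to the tip
- cap1_top (a point): centre of the flat top of the capacitor nearest the terminal block: an upright black can 18 mm across and 25 mm tall with a silver top, 36 mm from its neighbours; z axis up. When it is fully home this point is 37 mm above the board body's origin (25 mm above the board's face)
- cap1 (a joint): how far the underside of that capacitor stands off the board's face, in m: 0 = fully home, starts at 0.004 to 0.0055, 0.008 at most. Its leads grip in their holes: slides down under about 3 N, stays where it is left; it then stops hard against the board
- cap2_top (a point): centre of the flat top of the capacitor second from the terminal block: an upright black can 18 mm across and 25 mm tall with a silver top, 36 mm from its neighbours; z axis up. When it is fully home this point is 37 mm above the board body's origin (25 mm above the board's face)
- cap2 (a joint): how far the underside of that capacitor stands off the board's face, in m: 0 = fully home, starts at 0.004 to 0.0055, 0.008 at most. Its leads grip in their holes: slides down under about 3 N, stays where it is left; it then stops hard against the board
- cap3_top (a point): centre of the flat top of the capacitor in the middle: an upright black can 18 mm across and 25 mm tall with a silver top, 36 mm from its neighbours; z axis up. When it is fully home this point is 37 mm above the board body's origin (25 mm above the board's face)
- cap3 (a joint): how far the underside of that capacitor stands off the board's face, in m: 0 = fully home, starts at 0.004 to 0.0055, 0.008 at most. Its leads grip in their holes: slides down under about 3 N, stays where it is left; it then stops hard against the board
- cap4_top (a point): centre of the flat top of the capacitor fourth from the terminal block: an upright black can 18 mm across and 25 mm tall with a silver top, 36 mm from its neighbours; z axis up. When it is fully home this point is 37 mm above the board body's origin (25 mm above the board's face)
- cap4 (a joint): how far the underside of that capacitor stands off the board's face, in m: 0 = fully home, starts at 0.004 to 0.0055, 0.008 at most. Its leads grip in their holes: slides down under about 3 N, stays where it is left; it then stops hard against the board
- cap5_top (a point): centre of the flat top of the capacitor farthest from the terminal block: an upright black can 18 mm across and 25 mm tall with a silver top, 36 mm from its neighbours; z axis up. When it is fully home this point is 37 mm above the board body's origin (25 mm above the board's face)
- cap5 (a joint): how far the underside of that capacitor stands off the board's face, in m: 0 = fully home, starts at 0.004 to 0.0055, 0.008 at most. Its leads grip in their holes: slides down under about 3 N, stays where it is left; it then stops hard against the board
Mind the look-alikes: they are no part of the job. Leave any orange or purple look-alike of the board alone.

How it is judged (in metres and radians):
On the way, in this order (a step that is already met when the one before it is completed fails the run):
1. the capacitor nearest the terminal block is fully home (value of joint cap1 below 0.0012 m), for 0.1 s.
2. the capacitor second from the terminal block is fully home (value of joint cap2 below 0.0012 m), for 0.1 s.
3. the capacitor in the middle is fully home (value of joint cap3 below 0.0012 m), for 0.1 s.
4. the capacitor fourth from the terminal block is fully home (value of joint cap4 below 0.0012 m), for 0.1 s.
5. the capacitor farthest from the terminal block is fully home (value of joint cap5 below 0.0012 m), for 0.1 s.
At the end, for the whole second after the job is handed in: all five capacitors stand off the board by less than 1.2 mm, and the board lies flat (within 3 degrees), at rest and within 12 mm of where it was (value of joint each of cap1, cap2, cap3, cap4, cap5 below 0.0012 m and distance of board from where it was at the start of the episode below 0.012 m and angle between board's own z axis and vertical below 0.05 rad and linear speed of board below 0.02 m/s); the robot touches nothing.
It fails at once if the fingers press on the board or its parts with more than 30 N (contact force between the fingers and board above 30 N).
It fails at once if the board is shifted more than 12 mm (distance of board from where it was at the start of the episode above 0.012 m).
It fails at once if the board is lifted off the sheet or tipped up (height (world z) of board above 0.008 m or angle between board's own z axis and vertical above 0.08 rad).
It fails at once if a capacitor is pulled up out of its holes (stands off more than 6.8 mm) (value of joint any of cap1, cap2, cap3, cap4, cap5 above 0.0068 m).
It fails at once if the bare board, the spool or the screwdriver is moved more than 12 mm (distance of any of bare_board, spool, screwdriver from where it was at the start of the episode above 0.012 m).
It also fails if it takes over 48 s, if anything falls off the work surface, if the arm or the gripper's body presses on something with over 40 N, if the wrist force passes 120 N, or if a joint passes its speed limit or range.

## Working session

There is one attempt and no reset: what is moved stays moved. The work goes in short steps, each a Python script; the robot and the scene stay as the last script left them, time stands still between calls to the robot, and variables do not carry over. Pictures are saved under pics/ and viewed, at most 10 in all, crops included, and the job is handed in when it is done.

```bash
mkdir -p pics; cat > h.py <<'E'
import numpy as np, cv2
from rig import robot
def K(n):
    c=robot.camera_info(n); f=240/np.tan(np.radians(c["vfov"])/2); return c,f
def ray(n,u,v):
    c,f=K(n); d=np.array([(u-c["cx"])/f,(v-c["cy"])/f]); s=d.copy()
    for _ in range(20): s=d/(1+c["k1"]*(s@s))
    V=np.array(c["view"]); R=V[:3,:3]; t=V[:3,3]
    return -R.T@t, R.T@np.array([s[0],s[1],1.])
def onz(n,u,v,z):
    o,d=ray(n,u,v); return o+d*(z-o[2])/d[2]
def ondepth(n,u,v,dep):
    o,d=ray(n,u,v); return o+d*dep
E
python3 - <<'E'
from h import *
for n in("top","side"):
    p,d=robot.grab_frame(n); cv2.imwrite(f"pics/{n}0.png",p[...,::-1]); np.save(f"pics/{n}0.npy",d)
    c,f=K(n);print(n,f,c["k1"],ray(n,320,240))
print(robot.read_t())
E
```

```text
top 616.1647612226898 -0.0021881299320843026 (array([0.3343279 , 0.1049305 , 1.64429021]), array([ 0.07306708, -0.0047259 , -0.99733009]))
side 505.29348527067054 -0.1141334056913204 (array([ 0.41117154, -0.59860503,  0.9105791 ]), array([ 0.05928066,  0.65232334, -0.75584754]))
0.1
```

View pics/top0.png

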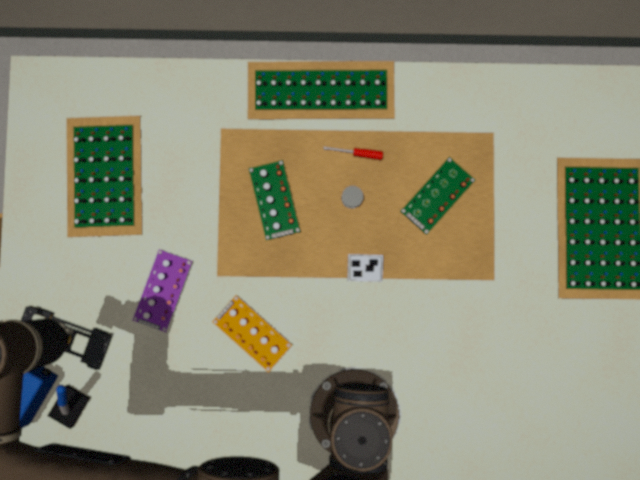

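View pics/side0.png

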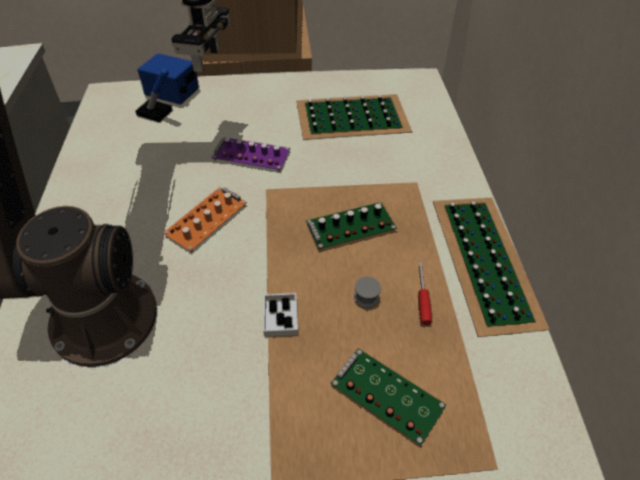

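The top view shows five look-alike groups:
- The green board with white-topped cans, at (274,200).
- The bare board with rings, at (437,195).
- The orange board (253,332) and the purple one (163,290).
- Green panels in trays at (104,175), (321,90) and (600,228).

I choose (274,200). It lies on the large cardboard sheet, has five cans, and its grey terminal block appears to be at (283,235). In the side view the same board is at (352,226), with the block at (315,235). Next I'll measure it and check in a close crop.

```bash
python3 - <<'E'
from h import *
out=[]
for n,(x0,y0,x1,y1) in dict(top=(240,150,310,250),side=(295,190,410,260)).items():
    p=cv2.imread(f"pics/{n}0.png"); D=np.load(f"pics/{n}0.npy")
    cr=p[y0:y1,x0:x1]; hsv=cv2.cvtColor(cr,cv2.COLOR_BGR2HSV)
    m=((hsv[...,1]<60)&(hsv[...,2]>140)).astype(np.uint8)
    k,l,s,c=cv2.connectedComponentsWithStats(m)
    for i in range(1,k):
        if s[i,4]>8:
            u,v=c[i]+[x0,y0]; dep=np.median(D[y0:y1,x0:x1][l==i])
            print(n,s[i],(round(u,1),round(v,1)),"z.042:",onz(n,u,v,.042+.003).round(4),"depth:",ondepth(n,u,v,dep).round(4))
    out.append(cv2.resize(cr,None,fx=5,fy=5,interpolation=cv2.INTER_CUBIC))
cv2.imwrite("pics/crop_t.png",out[0]);cv2.imwrite("pics/crop_s.png",out[1])
E
```

```text
top [21 20  5  6 23] (np.float64(262.9), np.float64(172.2)) z.042: [0.6275 0.2495 0.045 ] depth: [0.6278 0.2497 0.0432]
top [24 33  5  6 23] (np.float64(266.1), np.float64(185.8)) z.042: [0.5917 0.2405 0.045 ] depth: [0.5917 0.2405 0.0451]
top [27 47  6  5 24] (np.float64(269.3), np.float64(198.9)) z.042: [0.5573 0.2313 0.045 ] depth: [0.5574 0.2314 0.0442]
top [30 60  6  5 25] (np.float64(272.6), np.float64(212.0)) z.042: [0.5228 0.2221 0.045 ] depth: [0.5228 0.222  0.0458]
top [34 73  5  6 24] (np.float64(276.0), np.float64(225.3)) z.042: [0.4882 0.2126 0.045 ] depth: [0.4883 0.2126 0.0441]
top [37 82 11  3 17] (np.float64(282.7), np.float64(233.2)) z.042: [0.4677 0.1947 0.045 ] depth: [0.469  0.1955 0.03  ]
side [81 14  5  4 16] (np.float64(377.8), np.float64(205.4)) z.042: [0.6268 0.2488 0.045 ] depth: [0.6269 0.2491 0.0447]
side [67 18  5  4 16] (np.float64(364.0), np.float64(209.1)) z.042: [0.5919 0.2387 0.045 ] depth: [0.5921 0.2395 0.0441]
side [53 21  5  4 16] (np.float64(350.0), np.float64(212.5)) z.042: [0.5571 0.2298 0.045 ] depth: [0.5573 0.2309 0.0439]
side [39 24  5  4 16] (np.float64(335.8), np.float64(215.7)) z.042: [0.5223 0.2217 0.045 ] depth: [0.5221 0.2199 0.0469]
side [24 28  6  4 19] (np.float64(321.6), np.float64(219.6)) z.042: [0.4877 0.2114 0.045 ] depth: [0.4878 0.2119 0.0445]
```

View pics/crop_t.png

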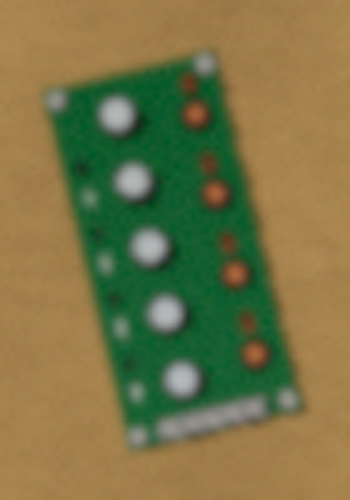

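View pics/crop_s.png

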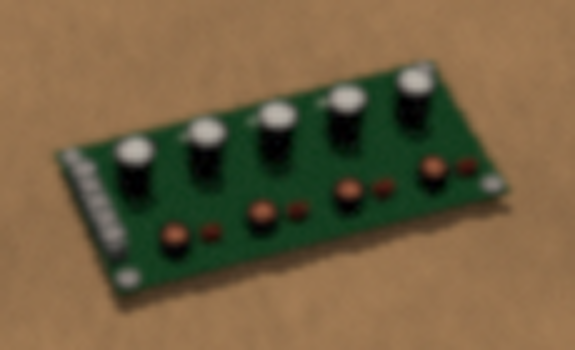

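The crop confirms the board. The grey block is at the near end, the coils are on the right, and the five cans are about 36 mm apart with tops at z≈0.044–0.046, as expected. cap1 is the can at (0.488, 0.212). I'll press with shut fingers, with the closing axis across the row, starting with cap1.

```bash
cat >> h.py <<'E'
C=np.array([[.4880,.2122],[.5226,.2216],[.5572,.2307],[.5918,.2399],[.6271,.2491]])  # cap1..cap5
a=(C[4]-C[0]); a/=np.linalg.norm(a)
def R(s=1):
    y=s*np.array([-a[1],a[0],0]); z=np.array([0,0,-1.]); return np.column_stack([np.cross(y,z),y,z])
def press(i,z0=.047):
    p=lambda z:[*C[i],z]
    robot.servo_line(p(z0),speed=.12); f0=robot.read_force()[2]; z=z0; log=[]
    while z>.0378:
        z-=.0005; robot.servo_line(p(z),speed=.02)
        f=robot.read_force()[2]-f0; log.append((round(z*1e3,1),round(robot.read_position()[2]*1e3,2),round(f,1)))
        if f>7: break
    robot.dwell(.15); F=robot.read_force()-0
    robot.servo_line(p(.060),speed=.1)
    print(i+1,"t",round(robot.read_t(),2),"F",F.round(1),log[-16:])
E
python3 - <<'E'
from h import *
print(np.linalg.norm(np.diff(C,axis=0),axis=1))
robot.move_gripper(0.0)
q0=robot.read_qpos(); best=min((1,-1),key=lambda s:(lambda q:1e9 if q is None else np.abs(np.array(q)-q0).max())(robot.ik([*C[0],.2],R(s))))
open("s","w").write(str(best))
robot.goto([*C[0],.12],R(best)); robot.servo_line([*C[0],.06],speed=.12)
print(robot.read_t(),best,robot.read_position())
press(0)
p,d=robot.grab_frame("side"); cv2.imwrite("pics/s1.png",cv2.resize(p[130:290,260:460,::-1],None,fx=3.7,fy=3.7,interpolation=cv2.INTER_CUBIC))
E
```

```text
[0.03585415 0.03577667 0.03580223 0.03647917]
4.05 -1 [0.48829935 0.21266425 0.06034092]
1 t 8.57 F [-1.7 -1.  10.5] [(46.5, np.float64(47.08), np.float64(-1.5)), (46.0, np.float64(46.11), np.float64(-0.5)), (45.5, np.float64(45.42), np.float64(-1.1)), (45.0, np.float64(44.93), np.float64(-1.3)), (44.5, np.float64(44.57), np.float64(-1.2)), (44.0, np.float64(44.1), np.float64(-0.6)), (43.5, np.float64(43.52), np.float64(1.6)), (43.0, np.float64(42.99), np.float64(0.8)), (42.5, np.float64(42.45), np.float64(0.8)), (42.0, np.float64(41.97), np.float64(0.5)), (41.5, np.float64(41.47), np.float64(1.6)), (41.0, np.float64(40.98), np.float64(0.3)), (40.5, np.float64(40.46), np.float64(0.3)), (40.0, np.float64(40.24), np.float64(4.1)), (39.5, np.float64(40.16), np.float64(8.1))]
```

View pics/s1.png

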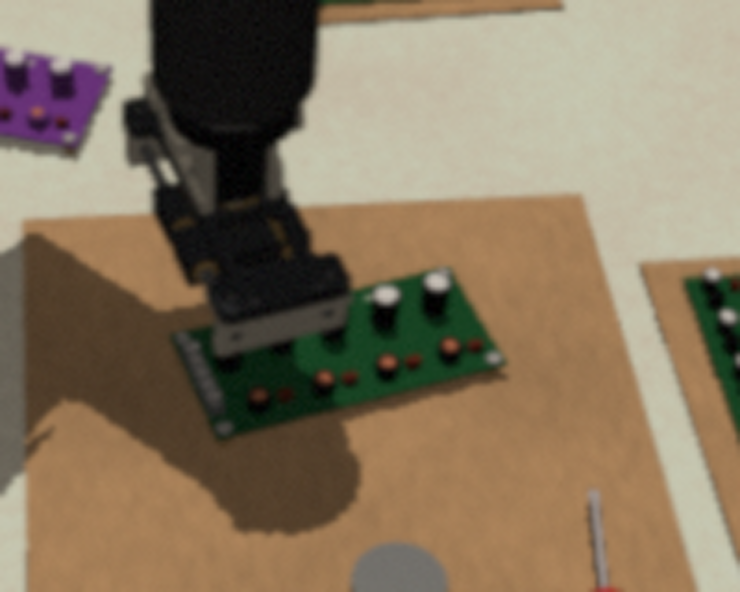

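The picture shows a wide grey plate over caps 1–3, at about crop (280,320). Before going on I'll check its height from the depth image, and confirm cap2 wasn't pressed.

```bash
python3 - <<'E'
from h import *
p,d=robot.grab_frame("side")
for (u,v) in [(225,345),(225,320),(280,330),(335,310),(280,290),(340,280)]:
    U,V=260+u/3.7,130+v/3.7; print((u,v),ondepth("side",U,V,d[int(round(V)),int(round(U))]).round(3))
print(robot.read_tcp_rot().round(3),a, robot.read_grip_width())
robot.servo_line([*C[0],.19],speed=.25)
p,d=robot.grab_frame("side"); cv2.imwrite("pics/s2.png",cv2.resize(p[100:260,270:430,::-1],None,fx=3.7,fy=3.7,interpolation=cv2.INTER_CUBIC))
print(robot.read_t())
E
```

```text
(225, 345) [0.477 0.119 0.133]
(225, 320) [0.476 0.11  0.163]
(280, 330) [0.509 0.126 0.135]
(335, 310) [0.542 0.136 0.139]
(280, 290) [0.508 0.124 0.17 ]
(340, 280) [0.543 0.133 0.167]
[[ 0.967  0.256 -0.001]
 [ 0.256 -0.967 -0.   ]
 [-0.001  0.    -1.   ]] [0.96656859 0.2564082 ] 0.007629930166295089
9.3833
```

View pics/s2.png

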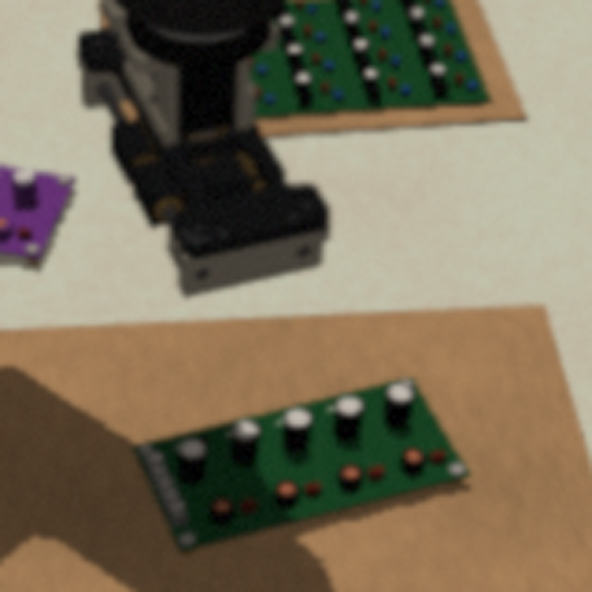

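The plate is the gripper body, at z≥0.13, so it is clear of everything. In the crop cap1 (190,452) sits lower, cap2 (246,430) still stands proud, and the board looks unmoved. I'll press the other four.

```bash
python3 - <<'E'
from h import *
robot.servo_line([*C[1],.06],speed=.2)
for i in range(1,5):
    if i>1: robot.servo_line([*C[i],.06],speed=.1)
    press(i)
robot.servo_line([*C[4],.19],speed=.25)
robot.goto([.40,.45,.25],R(int(open("s").read())))
p,d=robot.grab_frame("top"); cv2.imwrite("pics/top1.png",p[...,::-1])
p,d=robot.grab_frame("side"); cv2.imwrite("pics/side1.png",p[...,::-1])
cv2.imwrite("pics/s3.png",cv2.resize(p[180:260,290:410,::-1],None,fx=5,fy=5,interpolation=cv2.INTER_CUBIC))
hsv=cv2.cvtColor(p[190:260,295:410,::-1].copy(),cv2.COLOR_BGR2HSV)
k,l,s,c=cv2.connectedComponentsWithStats(((hsv[...,1]<60)&(hsv[...,2]>140)).astype(np.uint8))
for i in range(1,k):
    if s[i,4]>8: u,v=c[i]+[295,190]; print((u.round(1),v.round(1)),onz("side",u,v,.04).round(4))
print(robot.read_t())
E
```

```text
2 t 14.72 F [-1.6 -0.   9.4] [(46.5, np.float64(47.25), np.float64(-1.2)), (46.0, np.float64(46.1), np.float64(-1.4)), (45.5, np.float64(45.5), np.float64(-0.7)), (45.0, np.float64(45.09), np.float64(1.0)), (44.5, np.float64(44.55), np.float64(1.2)), (44.0, np.float64(44.03), np.float64(1.5)), (43.5, np.float64(43.48), np.float64(1.5)), (43.0, np.float64(42.98), np.float64(1.0)), (42.5, np.float64(42.45), np.float64(1.2)), (42.0, np.float64(41.98), np.float64(1.2)), (41.5, np.float64(41.48), np.float64(1.1)), (41.0, np.float64(40.96), np.float64(1.1)), (40.5, np.float64(40.46), np.float64(0.3)), (40.0, np.float64(40.26), np.float64(4.1)), (39.5, np.float64(40.2), np.float64(8.1))]
3 t 19.75 F [-1.1 -1.6  7.7] [(46.5, np.float64(46.97), np.float64(0.4)), (46.0, np.float64(46.15), np.float64(0.6)), (45.5, np.float64(45.46), np.float64(-0.0)), (45.0, np.float64(44.92), np.float64(-0.7)), (44.5, np.float64(44.57), np.float64(0.7)), (44.0, np.float64(44.12), np.float64(2.3)), (43.5, np.float64(43.54), np.float64(2.3)), (43.0, np.float64(42.99), np.float64(1.2)), (42.5, np.float64(42.46), 
[... 1288 characters left out ...]
at64(43.64), np.float64(3.3)), (43.0, np.float64(42.98), np.float64(1.4)), (42.5, np.float64(42.45), np.float64(1.7)), (42.0, np.float64(41.96), np.float64(2.7)), (41.5, np.float64(41.46), np.float64(0.8)), (41.0, np.float64(40.97), np.float64(1.6)), (40.5, np.float64(40.47), np.float64(1.7)), (40.0, np.float64(40.31), np.float64(4.4)), (39.5, np.float64(40.25), np.float64(7.8))]
(np.float64(377.5), np.float64(206.8)) [0.6268 0.249  0.04  ]
(np.float64(363.8), np.float64(210.3)) [0.592  0.2396 0.04  ]
(np.float64(349.9), np.float64(213.6)) [0.5573 0.2309 0.04  ]
(np.float64(335.8), np.float64(217.3)) [0.5225 0.2211 0.04  ]
(np.float64(321.5), np.float64(220.8)) [0.4877 0.2123 0.04  ]
31.7583
```

View pics/s3.png

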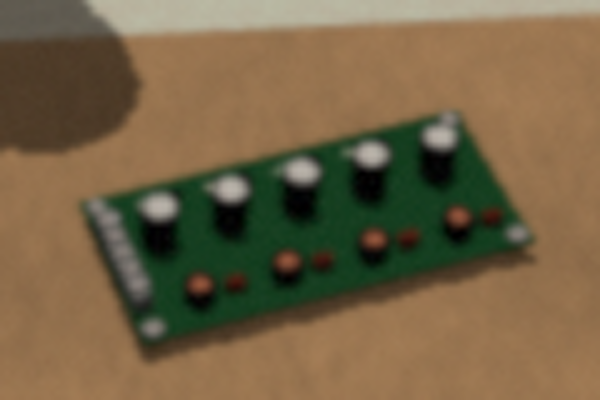

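All five tops, from (160,207) to (440,137) in the crop, now sit level. Each one stopped hard at z≈40.2 mm, against 40 mm expected, and the board hasn't moved. I'm handing the job in.

```bash
python3 -c "
from rig import robot
print(robot.job_done())"
```

```text
the job is handed in; nothing more can be done
None
```

I pressed all five capacitors down to their hard stop in order from the terminal block end, with wrist force no higher than about 10 N and no visible shift of the board, and handed the job in at about 32 s; no verdict came back.

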